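# Level the drink dispenser's stand under load

## Task

The black stand for our second drink dispenser leans, and its soft front foot gives under a full jar, so it has to be levelled under load: take the round spirit level from the black tray and set it onto the stand's ring so that it drops in and sits flat. Then grip the red knob of the front foot, push it straight down with the weight of about a kilo (10 N), and turn it until, under that push, the bubble stands inside the black circle. Finish holding the knob just like that, pushed down with the bubble centred, so that I can tighten the lock nut; leave everything else on the table where it is.

Things in the scene. Friction and masses are not known exactly. Their poses are not given: they have to be found in the camera images.
- level: round spirit level, loose, 0.4 kg: an aluminium disc 148 mm across (8 to 14 mm above its origin); below it a bevelled shoulder 120 mm across, 8 mm deep; on top a black round vial housing 60 mm across, 14 to 42 mm above the origin (grip it there, at any yaw). Origin: centre of the shoulder's underside, z up. Starts flat on the tray's floor, turned anyhow
- vial_center (a point): centre of the vial's face, 38 mm above the level's origin, on its axis; a thin black circle of 28 mm inner diameter is drawn round it on the yellow-green face
- bubble (a point): centre of the bubble, a pale disc 19 mm across that floats over the vial's face, up to 17 mm along each of the level's x and y off centre; inside the circle when within 4.5 mm of vial_center. It goes to the high side, 11 mm for each degree of tilt, and needs about 1 s to settle
- tray: black plastic tray, 175x285x13 mm, heavy, its floor 3 mm thick; origin: centre of its underside, long side along its y. The level lies in the half towards its +y, a spanner in the other half
- stand: the three foot points of the black steel dispenser stand, fixed to the table. Origin on the table below the ring's centre; its x axis points from the front foot (x = -125 mm, on y = 0) to the line through the two rear feet (x = +70 mm), about which all the rest of the stand tilts
- ring_seat (a point): centre of the top face of the stand's ring, 115 mm above the table when level; z is square to the ring. The ring is 156 mm across outside and 128 mm inside (4 mm of room all round the level's shoulder), 12 mm deep, open below; its flat top carries the level's disc. Seated, the level's origin is 8 mm below this point
- knob: red ribbed round knob of the front levelling foot, 40 mm across, 28 mm high, 125 mm from the ring's centre, free all round. Origin: centre of its underside, z up its axis. Clockwise from above (negative about z) raises the stand's front. It turns at about 0.06 N m, stays where it is left, and neither rises nor sinks as it turns
- knob_grip (a point): centre of the knob's top face, 28 mm above its underside, about 161 mm above the table when not pushed. Each radian clockwise raises the front by 1.6 mm: 0.47 degree, 5.2 mm of bubble travel towards the knob. At the start 2 to 3.8 rad clockwise are missing to be level under a push of 10 N; it can go 1.5 rad beyond
- rubber_foot (a joint): squash (m) of the soft rubber under the front foot: about 0.0016 under the stand's own weight with the level on it, and 1 mm more for each 4 N pushed straight down on the knob, or up to 6 N if the knob is gripped so firmly that it cannot tilt (10 N: 0.0033 to 0.0041); the knob sinks by as much. It stops at 0.009
- tea_jar: tall glass tea dispenser on a wire stand, fixed, between tray and stand: keep the arm and the load clear of it. Round, about 190 mm across and 400 mm high, axis 25 mm behind its origin (centre of its footprint, on the table); its tap reaches 122 mm out in front (-x) at 130 to 200 mm height. Pass in front of it
- spanner: steel spanner, 130 mm long, 8 mm thick, lying along the tray's x in the half of the tray towards its -y; origin: underside, middle
- white_mug: white mug, 90x130x96, with a handle (mm); bystander, loose; origin: centre of the underside
- honey_jar: honey jar with a dark cap, 65 across, 86 high (mm); bystander, loose; origin: centre of the underside
- jam_1: red jam tub, 37x50x16 (mm); bystander, loose; origin: centre of the underside
- jam_2: orange jam tub, 37x50x16 (mm); bystander, loose; origin: centre of the underside
- sugar_caddy: black caddy of sugar sachets, 52x66x71 (mm); bystander, loose; origin: centre of the underside
- orange_1: orange, 74 across, 64 high (mm); bystander, loose; origin: centre of the underside
- glass_1: clear tumbler, 81 across, 93 high (mm); bystander, loose; origin: centre of the underside
- left_mug: blue and white mug, 78x112x92 (mm); bystander, loose; origin: centre of the underside

How it is judged (in metres and radians):
On the way, in this order (a step that is already met when the one before it is completed fails the run):
1. the level is seated on the ring: shoulder in the hole, disc flat on the ring, let go (horizontal distance between level and ring_seat below 0.007 m and z of level in the frame of ring_seat between -0.0105 and -0.0055 m and angle between the z axis of level and the z axis of ring_seat, either way round below 0.02 rad and contact force between level and the arm below 0.1 N and contact force between level and the fingers below 0.1 N), for 0.3 s.
2. the knob is held pushed down with the bubble inside the circle (distance between bubble and vial_center below 0.0045 m and value of joint rubber_foot between 0.0025 and 0.0058 m and contact force between the fingers and knob above 2 N and angular speed of knob below 0.15 rad/s), for 0.3 s.
At the end, for the whole second after the job is handed in: the level sits in the ring (within 7 mm of its axis, origin 5.5 to 10.5 mm below its top, within 0.02 rad of square, not touched by the robot); the fingers hold the knob still (over 2 N), the rubber foot is squashed 2.5 to 5.8 mm (a push of about 5 to 15 N), and the bubble is within 4.5 mm of centre (all of step 1 and all of step 2); the arm keeps its last pose, push and grip.
It fails at once if a bystander or the spanner is moved by more than 4 cm (distance of any of white_mug, honey_jar, jam_1, jam_2, sugar_caddy, orange_1, glass_1, left_mug, spanner from where it was at the start of the episode above 0.04 m).
It fails at once if the level is tipped by more than 35 degrees (angle between level's own z axis and vertical above 0.6 rad).
It also fails if it takes over 66 s, if anything falls off the work surface, if the arm or the gripper's body presses on something with over 40 N, if the wrist force passes 120 N, or if a joint passes its speed limit or range.

## Robot

A 6-joint arm with a two-finger parallel gripper is mounted at the origin on a cart in front of the work surface, level with it; the furniture and walls round the work are solid. World frame = base frame: x ahead of the robot, y to its left, z up, the work surface at z = 0. Lengths are in mm, angles in rad, forces in N, time in s.
With the tool pointing down it reaches from about 350 to 975 mm from the base axis. Payload 7.1 kg.
Tool frame: the origin (TCP) lies midway between the tips of the shut fingers; the grasp point (between the pads) lies 19 mm behind it (ctrl.grasp_offset is the distance from the TCP to the grasp point, in mm); z points along the fingers, y is the line along which they close (so a half turn about z gives the same grasp; the last joint's range is limited). The gripper opens to 88 mm and grips with 3 to 60 N. Pads are 20 mm wide; open, the fingers measure 115 mm over their backs; the gripper's body (75 mm by 178 mm) begins 61 mm behind the grasp point.
Start: joints at [-1.191, 0.423, 1.63, -0, 1.089, -0.019], TCP at [242.711, -575.931, 222.675] pointing down, gripper open.
Joint ranges: [-3, 3], [-0.9, 2.11], [0.09, 2.58], [-1.31, 4.45], [0.11, 2.69], [-2.54, 2.54]. Speed limits (rad/s): [2.39, 2.39, 3.01, 3.14, 3.14, 3.14].

## Interface

Orientations are given as a rotation vector (axis times angle).
In Python, from workcell import ctrl gives the robot as it stands. The module is installed in compiled form; this text tells all that it offers.
- The arm moves only by the tool servo_tool, never from a script. Its argument "rows" is a list of rows, each a list of 7 numbers: the turn, a rotation vector about the tool's x, y, z as a fraction of full scale, then the shift along the tool's x, y, z as a fraction of full scale, then the finger opening in mm, from 0 to 87.8. A call has 1 to 10 rows; each row is the pose to reach, as a shift and turn from the pose commanded when the call began, along the tool's axes at that moment; what a row does not reach only later rows make up. Full scale, the value 1, is 20 cm for a shift and 1.5 rad for a turn. A row lasts 1/8 s, in which the tool goes at most 62.5 mm and 10.7 degrees, less where a joint would pass 70% of its speed; a pose out of reach is approached as far as the arm can. A call with a number of a shift or a turn outside -1 to 1 is refused whole. A call with a gripper value outside its range is refused whole. The fingers move at their own pace and stop on an object; the grip force is fixed at half the most. Time passes only in rows, so rows that repeat a pose let the fingers close. It gives the time, the measured TCP pose, the force, the opening and the grip force at its end, in the units of the state.
- ctrl.get_obs(): the state, without advancing time (a new reading comes with each control period).
- ctrl.get_image(name): name is "scene" or "top"; returns (picture, depth): 420x560x3 uint8, red, green, blue; 420x560 float32, mm along the optical axis (not along the pixel's ray), 0 where there is no reading.
- ctrl.camera_info(name): a dict with "intrinsics" (3x3 intrinsics, pixels), "R" (3x3) and "t" (3): a world point X has camera coordinates R X + t. Camera axes: x right, y down, z forward; pixel columns grow to the right and rows downward; lengths in mm; the calibration is good to about 2 mm. A picture is of the moment at which its call begins. camera_info takes no time and is no camera call.
- ctrl.close_job(): hands the job in; it is judged then, once.
The state is a dict: "t": time; "qpos": joint angles; "qvel": joint speeds; "joint_torque": joint torques, N m; "ee_pos": TCP position; "orientation": TCP orientation; "ft_force": force on the tool from outside, world axes, zero at the start; "moment": the same for the moment, N m; "width": finger opening in mm; "grasp_force": force on a finger pad.
Only numpy, scipy, OpenCV 4.12 (cv2) and the standard library are available. Lean on these libraries where they do the work, as an engineer would, in place of code of your own. Each camera call takes 0.05 s, during which the arm holds its last target. There are 200 camera calls.

## Working session

There is one attempt and no reset: what is moved stays moved. The work goes in short steps, Python scripts to look and compute and a tool call to move; the robot and the scene stay as the last step left them, time stands still between calls to the robot, and variables do not carry over. Pictures are saved under pics/ and viewed, at most 10 in all, crops included, and the job is handed in when it is done.

Besides the shell and the picture viewer there is one more tool, called after "Emit:" by a JSON object that holds its "name" and its "arguments". servo_tool: Moves the arm, as the interface text tells. Its arguments: {"type":"object","properties":{"rows":{"type":"array","items":{"type":"array","items":{"type":"number"}}}},"required":["rows"]}

```bash
mkdir -p pics
python3 - <<'E'
from workcell import ctrl
import cv2,numpy as np
for n in("scene","top"):
    p,d=ctrl.get_image(n); cv2.imwrite(f"pics/{n}0.png",p[:,:,::-1]); np.savez(f"{n}0.npz",p=p,d=d)
    i=ctrl.camera_info(n); print(n,i["intrinsics"],i["R"],i["t"])
print(ctrl.get_obs())
E
```

```text
scene [[450.5416926    0.         286.20382312]
 [  0.         450.5416926  211.64113627]
 [  0.           0.           1.        ]] [[-0.87239883 -0.4887649  -0.00540023]
 [-0.24704096  0.45042393 -0.85795632]
 [ 0.42177132 -0.74714601 -0.51369426]] [362.47251451 331.61643464 955.14346015]
top [[543.5280213    0.         285.85801728]
 [  0.         543.5280213  218.79675842]
 [  0.           0.           1.        ]] [[-8.34199818e-03 -9.99963782e-01 -1.68676701e-03]
 [-9.92498333e-01  8.48545035e-03 -1.21963336e-01]
 [ 1.21973232e-01  6.56695517e-04 -9.92533173e-01]] [-168.23861642  543.27775334 1682.39655093]
{'t': 0.1, 'qpos': array([-1.19095431e+00,  4.23776654e-01,  1.63062076e+00, -1.48653234e-05,
        1.08856158e+00, -1.89584156e-02]), 'qvel': array([-0.0002973 , -0.00242412, -0.00088357,  0.00022028, -0.0003907 ,
       -0.00059545]), 'joint_torque': array([ 6.51127793e-04, -5.45615602e+01, -2.74325305e+01,  6.44915015e-02,
        1.87644130e-02, -2.05744431e-05]), 'ee_pos': array([ 242.55414279, -575.47155243,  221.96895626]), 'orientation': array([-3.07802638e+00, -6.22036109e-01,  4.05344591e-04]), 'ft_force': array([ 0.23981462, -0.22049894,  0.12142866]), 'moment': array([ 0.05358772, -0.01954009, -0.00526211]), 'grasp_force': 0.0, 'width': 88.12932169578565}
```

View pics/scene0.png

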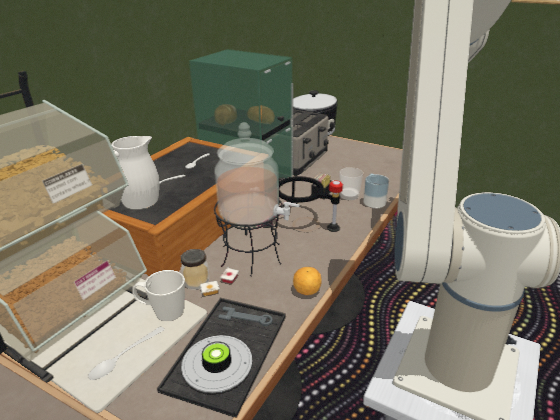

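View pics/top0.png

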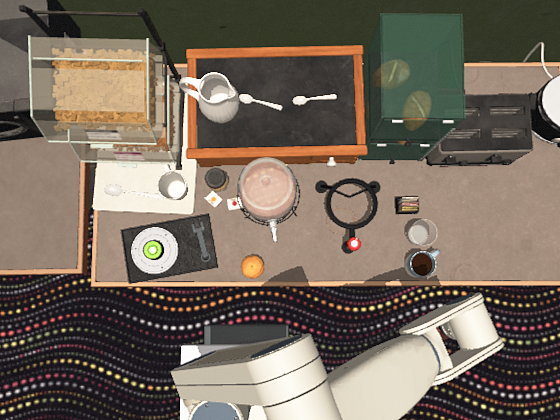

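The scene view shows the level at (215,355) in the tray, the knob at (336,187) and the ring at (301,189). The top view shows the vial at (153,250), the ring at (351,202), the knob at (354,243), the orange at (253,266) and the tap tip at (274,237).

```bash
cat > h.py <<'E'
from workcell import ctrl
import cv2,numpy as np
from scipy.spatial.transform import Rotation as R
def ray(n,uv,z):
    i=ctrl.camera_info(n);Rm=np.array(i["R"]);c=-Rm.T@np.array(i["t"])
    d=Rm.T@np.linalg.solve(np.array(i["intrinsics"]),[uv[0],uv[1],1.]); return c+d*(z-c[2])/d[2]
def proj(n,X):
    i=ctrl.camera_info(n);v=np.array(i["intrinsics"])@(np.array(i["R"])@np.array(X,float)+np.array(i["t"]));return v[:2]/v[2]
def blob(p,f,box=None):
    h=cv2.cvtColor(p,cv2.COLOR_RGB2HSV).astype(int);m=f(h[...,0],h[...,1],h[...,2]).astype(np.uint8)
    if box: b=np.zeros_like(m);b[box[1]:box[3],box[0]:box[2]]=1;m&=b
    k,l,s,c=cv2.connectedComponentsWithStats(m); j=1+np.argmax(s[1:,4]); return c[j],s[j],l==j
green=lambda h,s,v:(h>28)&(h<75)&(s>100)&(v>100)
red=lambda h,s,v:((h<6)|(h>172))&(s>150)&(v>90)
dark=lambda h,s,v:(v<60)
E
python3 - <<'E'
from h import *
T=np.load("top0.npz");S=np.load("scene0.npz")
for n,A,bg,br in(("top",T,(120,220,190,280),(335,225,370,260)),("scene",S,(190,330,245,380),(320,175,350,200))):
    c,s,_=blob(A["p"],green,bg);print(n,"green",c,s,ray(n,c,41))
    c,s,_=blob(A["p"],red,br);print(n,"red",c,s,ray(n,c,161),ray(n,c,147))
# silver disc outline in top
p=T["p"];hole=cv2.cvtColor(p,cv2.COLOR_RGB2HSV)
c,s,m=blob(p,lambda h,s,v:(v>100)&(s<70),(118,215,215,282));print("disc",c,s,ray("top",(s[0]+s[2]/2,s[1]+s[3]/2),17))
# ring: inner hole = non-dark component containing centre; two diffs
for lo in(50,60,70):
    m=(hole[...,2]>lo).astype(np.uint8);m2=m.copy();k,l,st,ce=cv2.connectedComponentsWithStats(m,connectivity=4)
    j=l[202,351];cn,_=cv2.findContours((l==j).astype(np.uint8),0,1);hull=cv2.convexHull(max(cn,key=cv2.contourArea));print("hole",st[j],cv2.fitEllipse(hull))
# depth-based ring
d=T["d"];i=ctrl.camera_info("top");K=i["intrinsics"];vv,uu=np.mgrid[:420,:560]
P=np.stack([(uu-K[0,2])/K[0,0]*d,(vv-K[1,2])/K[1,1]*d,d],-1);W=(P-i["t"])@i["R"]
np.save("W.npy",W)
b=np.zeros((420,560),bool);b[170:240,318:385]=1
m=b&(W[...,2]>98)&(W[...,2]<135);q=W[m];print("ringpts",len(q),q.min(0),q.max(0))
for u in [(253,266),(274,237),(268,190),(153,250),(354,243),(351,222),(205,240),(422,262)]: print(u,W[u[1],u[0]].round())
# fit circle on ring pts within annulus iter
c=np.array([*ray("top",(351,203),115)[:2]])
for _ in range(5):
    r=np.hypot(*(q[:,:2]-c).T);k=(r>58)&(r<84);A=np.c_[2*q[k,:2],np.ones(k.sum())];s=np.linalg.lstsq(A,(q[k,:2]**2).sum(1),rcond=None)[0];c=s[:2];rr=np.sqrt(s[2]+c@c)
pl=np.linalg.lstsq(np.c_[q[k,:2]-c,np.ones(k.sum())],q[k,2],rcond=None)[0]
print("circle",c,rr,k.sum(),"plane",pl)
E
python3 -c "
import cv2;p=cv2.imread('pics/top0.png');a=cv2.resize(p[165:285,300:450],None,fx=4,fy=4,interpolation=2);cv2.imwrite('pics/c1.png',a)"
```

```text
top green [152.25446429 249.59375   ] [144 241  18  18 224] [447.59015893 244.97020042  41.        ]
top red [353.03157895 243.95789474] [347 237  14  14  95] [ 450.8887225  -367.22687349  161.        ] [ 451.94038009 -368.94512078  147.        ]
scene green [215.52463768 352.94492754] [202 343  27  20 345] [448.2545673  243.22576004  41.        ]
scene red [335.10280374 187.43925234] [329 182  13  11 107] [ 443.18599627 -343.43192144  161.        ] [ 453.36341227 -368.08295237  147.        ]
disc [154.35322693 250.25607217] [ 131  227   47   47 1441] [446.28828982 243.731097    17.        ]
hole [ 330  183   44   42 1375] ((351.4619445800781, 203.3546142578125), (41.56795883178711, 43.266693115234375), 110.18682098388672)
hole [ 330  191   44   34 1102] ((351.2320251464844, 204.0290985107422), (39.469329833984375, 43.14411926269531), 102.43942260742188)
hole [ 330  191   43   33 1082] ((351.1775207519531, 204.03004455566406), (38.839202880859375, 42.90497970581055), 97.68895721435547)
ringpts 776 [ 472.51044777 -448.04535945   99.55145123] [ 656.64315171 -293.67387707  128.11028417]
(253, 266) [393. -71.  61.]
(274, 237) [ 470. -139.  200.]
(268, 190) [ 579. -127.  346.]
(153, 250) [446. 241.  48.]
(354, 243) [ 453. -369.  168.]
(351, 222) [ 533. -381.   10.]
(205, 240) [480.  87.  -3.]
(422, 262) [ 402. -593.   50.]
circle [ 578.02820219 -369.7871809 ] 71.07968850840005 738 plane [2.67452230e-03 2.43460933e-04 1.15239417e+02]
```

View pics/c1.png

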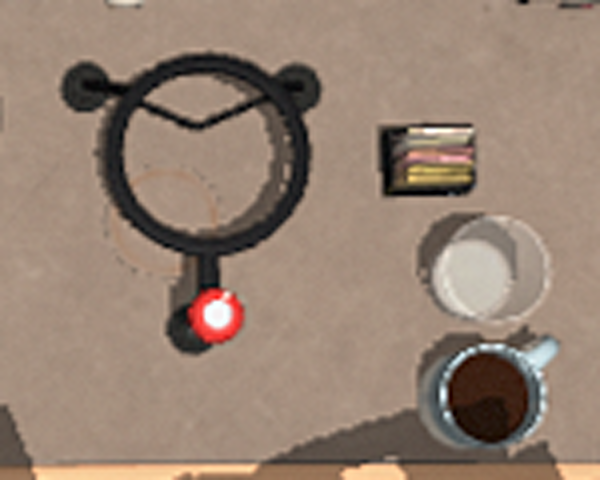

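The crop shows the ring, its arm and the knob at (217,315). The nearby caddy, tumbler and mug stand clear of the finger work. The depth circle fit gives a ring radius of 71 mm (expected 71) and a ring-to-knob distance of 125 mm.

```bash
cat >> h.py <<'E'
def go(frm,*tg):
    "frm None=current or (x,y,z,yaw); each target x,y,z,yaw -> row values from frm (down tool)"
    o=ctrl.get_obs()
    if frm is None:
        Rm=R.from_rotvec(o["orientation"]).as_matrix();p=o["ee_pos"]
    else: p=np.array(frm[:3],float);Rm=down(frm[3])
    for t in tg:
        D=down(t[3]);w=R.from_matrix(Rm.T@D).as_rotvec()/1.5;s=Rm.T@(np.array(t[:3])-p)/200
        print(t,"->",w.round(3),s.round(4))
def down(y): c,s=np.cos(y),np.sin(y);return np.array([[c,s,0],[s,-c,0],[0,0,-1.]])
def yaw(o): m=R.from_rotvec(o["orientation"]).as_matrix();return np.arctan2(m[1,0],m[0,0])
E
python3 - <<'E'
from h import *
W=np.load("W.npy")
o=ctrl.get_obs();print(yaw(o),R.from_rotvec(o["orientation"]).as_matrix().round(4).tolist())
P=np.pi/2
go(None,(310,-340,255,0.9))
go((310,-340,255,.9),(350,-90,255,P)); go((350,-90,255,P),(400,110,240,P)); go((400,110,240,P),(447,244,130,P))
m=np.zeros(W.shape[:2],bool);m[228:262,340:370]=1;k=m&(W[...,2]>155)&(W[...,2]<175);q=W[k];print("knob",len(q),q.mean(0),q.min(0),q.max(0))
m[:]=0;m[230:270,130:175]=1;k=m&(W[...,2]>36)&(W[...,2]<56);q=W[k];print("vial",len(q),q.mean(0),q.min(0),q.max(0))
k=m&(W[...,2]>30);q=W[k];print((q.min(0)+q.max(0))/2)
m[:]=0;m[200:250,255:295]=1;k=m&(W[...,2]>90);q=W[k];print("tap",q[np.argsort(q[:,0])[:3]])
E
```

```text
0.3988073219228714 [[0.9215, 0.3883, -0.0005], [0.3883, -0.9215, 0.0013], [0.0, -0.0014, -1.0]]
(310, -340, 255, 0.9) -> [-0.001 -0.    -0.334] [ 0.768  -0.9542 -0.1638]
(350, -90, 255, 1.5707963267948966) -> [ 0.     0.    -0.447] [ 1.1035 -0.6203  0.    ]
(400, 110, 240, 1.5707963267948966) -> [0. 0. 0.] [1.    0.25  0.075]
(447, 244, 130, 1.5707963267948966) -> [0. 0. 0.] [0.67  0.235 0.55 ]
knob 136 [ 454.00910978 -368.38221614  161.87036331] [ 436.04376819 -388.04171277  155.25757549] [ 471.63306349 -350.0205984   170.56168497]
vial 275 [448.66482017 244.99261695  42.71522662] [420.99685015 215.83223486  36.19320598] [477.69944105 274.33268099  54.75506528]
[405.14545726  50.19268956 882.92032803]
tap [[ 332.59147347 -173.94730187 1735.81057487]
 [ 332.59147347 -173.94730187 1735.81057487]
 [ 332.59147347 -173.94730187 1735.81057487]]
```

Emit:
{"name": "servo_tool", "arguments": {"rows": [[0,0,-0.167,0.384,-0.477,-0.08,87.8],[0,0,-0.334,0.768,-0.954,-0.164,87.8],[0,0,-0.334,0.768,-0.954,-0.164,87.8],[0,0,-0.334,0.768,-0.954,-0.164,87.8],[0,0,-0.334,0.768,-0.954,-0.164,87.8]]}}

```text
t: 0.72
ee_pos: [310.6, -337.4, 255.8]
orientation: [-2.826, -1.372, -0.0]
ft_force: [-0.5, -1.2, -0.0]
width: 87.9
grasp_force: 0.0
```

Run:
```python
from h import *
P=np.pi/2
o=ctrl.get_obs();print(o["t"],o["ee_pos"],yaw(o),o["qpos"])
go(None,(345,-120,255,P))
```

```text
0.725 [ 310.6291055  -337.3882116   255.80284018] 0.903763489355318 [-8.52860080e-01  1.31494698e-01  1.95147579e+00  4.08520000e-04
  1.05887496e+00 -1.86027438e-01]
(345, -120, 255, 1.5707963267948966) -> [-0.    -0.    -0.445] [ 0.9603 -0.5374  0.0045]
```

Emit:
{"name": "servo_tool", "arguments": {"rows": [[0,0,-0.11,0.24,-0.134,0,87.8],[0,0,-0.22,0.48,-0.268,0,87.8],[0,0,-0.33,0.72,-0.4,0,87.8],[0,0,-0.445,0.96,-0.537,0,87.8],[0,0,-0.445,0.96,-0.537,0,87.8],[0,0,-0.445,0.96,-0.537,0,87.8]]}}

```text
t: 1.48
ee_pos: [345.8, -124.0, 255.5]
orientation: [2.226, 2.216, -0.0]
ft_force: [0.1, -0.5, -0.3]
width: 88.1
grasp_force: 0.0
```

Emit:
{"name": "servo_tool", "arguments": {"rows": [[0,0,0,0.3,0.075,0.02,87.8],[0,0,0,0.6,0.15,0.05,87.8],[0,0,0,1,0.25,0.075,87.8],[0,0,0,1,0.25,0.075,87.8]]}}

```text
t: 1.98
ee_pos: [397.6, 77.5, 240.2]
orientation: [2.226, 2.217, 0.0]
ft_force: [1.1, -0.0, 0.6]
width: 88.1
grasp_force: 0.0
```

Run:
```python
from h import *
P=np.pi/2
o=ctrl.get_obs();print(o["t"],o["ee_pos"],yaw(o),o["qpos"])
go(None,(448,244.5,110,P))
```

```text
1.975 [397.58245879  77.52436571 240.2230252 ] 1.566497969138508 [1.63190646e-01 6.44312735e-02 2.06969751e+00 8.77171480e-07
 1.00729816e+00 1.67488538e-01]
(448, 244.5, 110, 1.5707963267948966) -> [ 0.    -0.    -0.003] [0.8359 0.2484 0.6512]
```

Emit:
{"name": "servo_tool", "arguments": {"rows": [[0,0,0,0.28,0.08,0.2,87.8],[0,0,0,0.56,0.16,0.4,87.8],[0,0,0,0.836,0.248,0.65,87.8],[0,0,0,0.836,0.248,0.65,87.8],[0,0,0,0.836,0.248,0.65,87.8],[0,0,0,0.836,0.248,0.65,87.8]]}}

```text
t: 2.72
ee_pos: [446.9, 241.9, 110.6]
orientation: [2.228, 2.215, -0.001]
ft_force: [0.5, 0.4, -0.8]
width: 88.3
grasp_force: 0.0
```

Run:
```python
from h import *
P=np.pi/2
o=ctrl.get_obs();print(o["t"],o["ee_pos"],yaw(o),o["qpos"])
go(None,(448,244.5,22,P))
```

```text
2.725 [446.92673072 241.93182564 110.62320422] 1.564949205259348 [ 4.72877753e-01  4.23305845e-01  1.96069118e+00 -3.30176829e-04
  7.58073310e-01  4.78964758e-01]
(448, 244.5, 22, 1.5707963267948966) -> [-0.     0.    -0.004] [0.0131 0.0054 0.4431]
```

Emit:
{"name": "servo_tool", "arguments": {"rows": [[0,0,0,0.006,0.003,0.22,87.8],[0,0,0,0.006,0.003,0.44,87.8],[0,0,0,0.006,0.003,0.44,87.8],[0,0,0,0.006,0.003,0.44,87.8],[0,0,0,0.006,0.003,0.44,87.8]]}}

```text
t: 3.35
ee_pos: [448.3, 245.1, 24.6]
orientation: [2.225, 2.216, 0.005]
ft_force: [0.2, 0.3, 0.0]
width: 87.6
grasp_force: 0.0
```

Emit:
{"name": "servo_tool", "arguments": {"rows": [[0,0,0,0,0,0,40],[0,0,0,0,0,0,40],[0,0,0,0,0,0,40],[0,0,0,0,0,0,40],[0,0,0,0,0,0,40],[0,0,0,0,0,0,40]]}}

```text
t: 4.1
ee_pos: [447.0, 244.9, 22.7]
orientation: [2.225, 2.218, 0.0]
ft_force: [-0.5, -0.7, 5.7]
width: 59.6
grasp_force: 30.0
```

Emit:
{"name": "servo_tool", "arguments": {"rows": [[0,0,0,0,0,-0.15,40],[0,0,0,0,0,-0.4,40],[0,0,0,0,0,-0.7,40],[0,0,0,0,0,-1,40],[0,0,0,0,0,-1,40]]}}

```text
t: 4.72
ee_pos: [449.2, 245.9, 226.5]
orientation: [2.224, 2.216, 0.012]
ft_force: [0.6, 0.3, -4.1]
width: 59.2
grasp_force: 30.0
```

Run:
```python
from h import *
P=np.pi/2
o=ctrl.get_obs();print(o["t"],o["ee_pos"],yaw(o),o["width"])
go(None,(395,80,270,P));go((395,80,270,P),(350,-110,270,P));go((350,-110,270,P),(400,-270,250,P));go((400,-270,250,P),(578,-370,225,P))
```

```text
4.725 [449.19123565 245.93919388 226.46031926] 1.5672740794056457 59.23566737194447
(395, 80, 270, 1.5707963267948966) -> [ 0.005 -0.003 -0.002] [-0.8298 -0.2664 -0.2229]
(350, -110, 270, 1.5707963267948966) -> [0. 0. 0.] [-0.95  -0.225  0.   ]
(400, -270, 250, 1.5707963267948966) -> [0. 0. 0.] [-0.8   0.25  0.1 ]
(578, -370, 225, 1.5707963267948966) -> [0. 0. 0.] [-0.5    0.89   0.125]
```

Emit:
{"name": "servo_tool", "arguments": {"rows": [[0,0,0,-0.15,-0.05,-0.05,40],[0,0,0,-0.35,-0.12,-0.1,40],[0,0,0,-0.6,-0.2,-0.17,40],[0,0,0,-0.83,-0.266,-0.22,40],[0,0,0,-0.83,-0.266,-0.22,40]]}}

```text
t: 5.35
ee_pos: [391.1, 76.6, 265.0]
orientation: [-2.228, -2.213, 0.004]
ft_force: [0.2, -0.5, -4.1]
width: 59.4
grasp_force: 30.0
```

Emit:
{"name": "servo_tool", "arguments": {"rows": [[0,0,0,-0.2,-0.05,0,40],[0,0,0,-0.45,-0.11,0,40],[0,0,0,-0.7,-0.17,0,40],[0,0,0,-0.95,-0.225,0,40],[0,0,0,-0.95,-0.225,0,40]]}}

```text
t: 5.98
ee_pos: [346.4, -112.9, 265.0]
orientation: [-2.229, -2.21, 0.002]
ft_force: [0.4, 1.3, -3.6]
width: 59.6
grasp_force: 30.0
```

Emit:
{"name": "servo_tool", "arguments": {"rows": [[0,0,0,-0.2,0.04,0,40],[0,0,0,-0.4,0.1,0.03,40],[0,0,0,-0.6,0.17,0.06,40],[0,0,0,-0.8,0.25,0.1,40],[0,0,0,-0.8,0.25,0.1,40]]}}

```text
t: 6.6
ee_pos: [398.0, -271.6, 244.3]
orientation: [-2.224, -2.215, 0.0]
ft_force: [-1.1, 0.6, -3.6]
width: 59.2
grasp_force: 30.0
```

Emit:
{"name": "servo_tool", "arguments": {"rows": [[0,0,0,-0.12,0.2,0.03,40],[0,0,0,-0.25,0.44,0.06,40],[0,0,0,-0.38,0.67,0.09,40],[0,0,0,-0.5,0.89,0.125,40],[0,0,0,-0.5,0.89,0.125,40],[0,0,0,-0.5,0.89,0.125,40],[0,0,0,-0.5,0.89,0.125,40]]}}

```text
t: 7.48
ee_pos: [573.8, -370.2, 221.3]
orientation: [-2.224, -2.217, 0.0]
ft_force: [-0.3, -0.2, -3.8]
width: 59.7
grasp_force: 30.0
```

Run:
```python
from h import *
P=np.pi/2
o=ctrl.get_obs();print(o["t"],o["ee_pos"],yaw(o),o["width"],o["orientation"],o["qpos"])
go(None,(578,-370,160,P))
p,d=ctrl.get_image("scene");cv2.imwrite("pics/s1.png",cv2.resize(p[100:300,200:460],None,fx=3,fy=3)[:600,:780])
p,d=ctrl.get_image("top");cv2.imwrite("pics/t1.png",cv2.resize(p[150:300,280:460],None,fx=4,fy=4))
```

```text
7.475 [ 573.79261141 -370.24456258  221.34071814] 1.5679518611105827 59.6617243584349 [-2.22366346e+00 -2.21734826e+00  2.24440588e-04] [-5.90515151e-01  5.10029741e-01  1.49141384e+00  1.28961233e-04
  1.14147158e+00 -5.87724875e-01]
(578, -370, 160, 1.5707963267948966) -> [-0.001 -0.001 -0.002] [0.001  0.0214 0.3067]
```

View pics/s1.png

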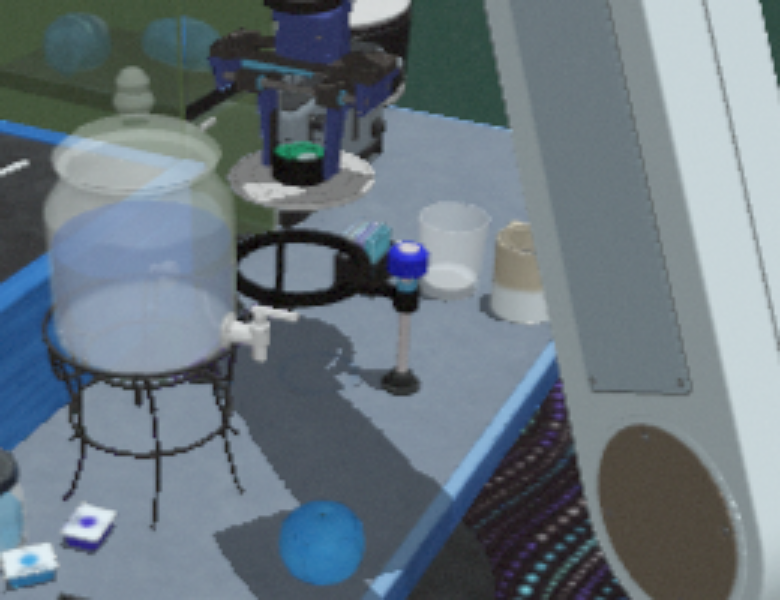

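The level hangs level in the gripper at crop (302,170), above the ring at (302,268), and the jar, tap and knob are clear of it. Next I'll check the ring centre and the held level in the same camera.

```bash
cat >> h.py <<'E'
def cloud(n,d):
    i=ctrl.camera_info(n);K=np.array(i["intrinsics"]);vv,uu=np.mgrid[:420,:560]
    return (np.stack([(uu-K[0,2])/K[0,0]*d,(vv-K[1,2])/K[1,1]*d,d],-1)-i["t"])@i["R"]
def circ(q):
    A=np.c_[2*q,np.ones(len(q))];s=np.linalg.lstsq(A,(q**2).sum(1),rcond=None)[0];return s[:2],np.sqrt(s[2]+s[:2]@s[:2])
def hullray(n,m,z):
    cn,_=cv2.findContours(m.astype(np.uint8),0,1);h=cv2.convexHull(max(cn,key=cv2.contourArea))[:,0]
    return np.array([ray(n,u,z)[:2] for u in h])
E
python3 - <<'E'
from h import *
o=ctrl.get_obs();S=np.load("scene0.npz");Wc=cloud("scene",S["d"])
b=np.zeros((420,560),bool);b[168:212,270:330]=1
c=np.array([578,-370.])
for _ in range(4):
    r=np.hypot(*(Wc[...,:2]-c).transpose(2,0,1));k=b&(abs(Wc[...,2]-115)<8)&(r>60)&(r<82);c,rr=circ(Wc[k][:,:2])
print("scene ring depth",c,rr,k.sum())
hs=cv2.cvtColor(S["p"],cv2.COLOR_RGB2HSV)
m=b&(hs[...,2]<55);k,l,s,ce=cv2.connectedComponentsWithStats(m.astype(np.uint8));j=1+np.argmax(s[1:,4]);print(s[j])
p,d=ctrl.get_image("scene");print(o["ee_pos"])
zo=o["ee_pos"][2]-19.7
c,s,m=blob(p,green,(280,135,325,175));print("green",c,s);q=hullray("scene",m,zo+38);print("green circ",circ(q))
Wd=cloud("scene",d);b[:]=0;b[140:172,272:330]=1
c=o["ee_pos"][:2]
r=np.hypot(*(Wd[...,:2]-c).transpose(2,0,1));k=b&(abs(Wd[...,2]-zo-11)<7)&(r<85)&(r>40);q=Wd[k];print("disc",k.sum(),q.min(0),q.max(0),"mid",(q.min(0)+q.max(0))/2,"z",np.median(q[:,2]),zo+14)
h=hullray("scene",k,zo+14);print(circ(h))
E
```

```text
scene ring depth [ 573.96875145 -369.08524121] 70.80133517206977 457
[279 177  51  27 603]
[ 574.01836127 -371.00240831  221.9994702 ]
green [299.29824561 148.8245614 ] [292 147  16   5  57]
green circ (array([ 578.95391382, -378.08128594]), np.float64(22.716816506912025))
disc 472 [ 499.9665104  -446.08847477  211.11983964] [ 645.41965514 -297.15756741  220.08042628] mid [ 572.69308277 -371.62302109  215.60013296] z 217.69285666792163 216.29947019611186
(array([ 571.96671105, -369.60879898]), np.float64(75.6891497691353))
```

Emit:
{"name": "servo_tool", "arguments": {"rows": [[0,0,0,0.005,0.01,0.1,40],[0,0,0,0.005,0.013,0.25,40],[0,0,0,0.005,0.013,0.4,40],[0,0,0,0.005,0.013,0.4,40],[0,0,0,0.005,0.013,0.4,40]]}}

```text
t: 8.25
ee_pos: [577.5, -371.0, 141.9]
orientation: [2.225, 2.217, 0.0]
ft_force: [-0.7, -0.2, -3.5]
width: 59.3
grasp_force: 30.0
```

Emit:
{"name": "servo_tool", "arguments": {"rows": [[0,0,0,0,0,0.02,40],[0,0,0,0,0,0.04,40],[0,0,0,0,0,0.06,40],[0,0,0,0,0,0.06,40]]}}

```text
t: 8.75
ee_pos: [576.9, -370.6, 129.1]
orientation: [-2.225, -2.217, 0.0]
ft_force: [-0.4, 0.5, -3.3]
width: 59.4
grasp_force: 30.0
```

Emit:
{"name": "servo_tool", "arguments": {"rows": [[0,0,0,0,0,0.008,40],[0,0,0,0,0,0.016,40],[0,0,0,0,0,0.016,40]]}}

```text
t: 9.12
ee_pos: [577.3, -370.8, 126.7]
orientation: [2.225, 2.217, 0.0]
ft_force: [-1.0, 0.4, 0.1]
width: 59.7
grasp_force: 30.0
```

Emit:
{"name": "servo_tool", "arguments": {"rows": [[0,0,0,0,0,0,87.8],[0,0,0,0,0,0,87.8],[0,0,0,0,0,0,87.8],[0,0,0,0,0,0,87.8],[0,0,0,0,0,-0.3,87.8],[0,0,0,0,0,-0.6,87.8],[0,0,0,0,0,-0.6,87.8]]}}

```text
t: 10.0
ee_pos: [579.9, -372.5, 252.5]
orientation: [2.218, 2.21, 0.003]
ft_force: [-0.6, 0.6, 0.1]
width: 87.8
grasp_force: 0.0
```

Run:
```python
from h import *
P=np.pi/2
o=ctrl.get_obs();print(o["t"],o["ee_pos"],yaw(o),o["qpos"])
go(None,(453,-369,235,P+1.4),(453,-369,235,P+.4));go((453,-369,235,P+1.4),(453,-369,131,3.25))
p,d=ctrl.get_image("scene");cv2.imwrite("pics/s2.png",cv2.resize(p[130:250,250:400,::-1],None,fx=5,fy=5))
p,d=ctrl.get_image("top");cv2.imwrite("pics/t2.png",p[:,:,::-1]);
```

```text
10.0 [ 579.86289529 -372.5006812   252.54126971] 1.5673107646583928 [-5.88283825e-01  4.84553711e-01  1.45838249e+00  1.58411857e-05
  1.18809939e+00 -5.84829722e-01]
(453, -369, 235, 2.9707963267948965) -> [ 0.002  0.007 -0.936] [ 0.0158 -0.6351  0.082 ]
(453, -369, 235, 1.9707963267948965) -> [ 0.005  0.005 -0.269] [ 0.0158 -0.6351  0.082 ]
(453, -369, 131, 3.25) -> [ 0.     0.    -0.186] [0.   0.   0.52]
```

View pics/s2.png

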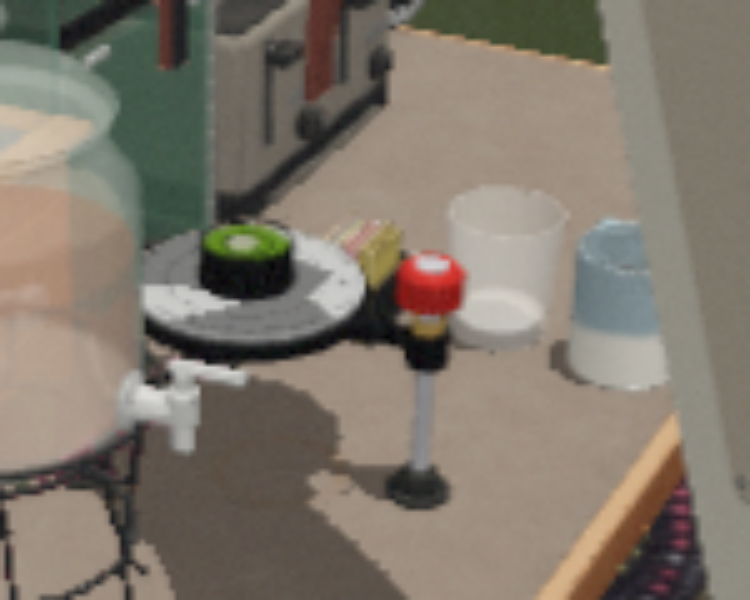

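The level sits flat on the ring. The bubble, at about (241,243) in the crop, lies off-centre. The knob is at (432,283), clear of everything. I'll move over the knob, rotating towards the low end of joint 6.

Emit:
{"name": "servo_tool", "arguments": {"rows": [[0,0,-0.12,0.01,-0.16,0.03,87.8],[0,0,-0.24,0.018,-0.32,0.06,87.8],[0,0,-0.36,0.018,-0.48,0.08,87.8],[0,0,-0.48,0.018,-0.637,0.08,87.8],[0,0,-0.6,0.018,-0.637,0.08,87.8],[0,0,-0.72,0.018,-0.637,0.08,87.8],[0,0,-0.84,0.018,-0.637,0.08,87.8],[0,0,-0.936,0.018,-0.637,0.08,87.8],[0,0,-0.936,0.018,-0.637,0.08,87.8],[0,0,-0.936,0.018,-0.637,0.08,87.8]]}}

```text
t: 11.35
ee_pos: [449.3, -366.2, 229.1]
orientation: [-0.271, -3.128, -0.002]
ft_force: [-0.9, 0.3, 0.8]
width: 87.7
grasp_force: 0.0
```

Run:
```python
from h import *
o=ctrl.get_obs();print(o["t"],o["ee_pos"],yaw(o),o["qpos"])
go(None,(452.5,-368.7,180,3.19))
a,d=ctrl.get_image("scene");b,d2=ctrl.get_image("top")
u=proj("scene",(577,-370,146)).astype(int);v=proj("top",(577,-370,146)).astype(int);print(u,v)
A=cv2.resize(a[u[1]-22:u[1]+22,u[0]-25:u[0]+25,::-1],None,fx=8,fy=8,interpolation=0)
B=cv2.resize(b[v[1]-22:v[1]+22,v[0]-25:v[0]+25,::-1],None,fx=8,fy=8,interpolation=0)
cv2.imwrite("pics/ab.png",np.hstack([A,B])[:600,:800])
```

```text
11.35 [ 449.30247166 -366.22544537  229.14566844] 2.968521773178052 [-7.04429298e-01  3.50466137e-01  1.72547870e+00  4.03140608e-05
  1.06770531e+00 -2.10217328e+00]
(452.5, -368.7, 180, 3.19) -> [ 0.001 -0.001 -0.148] [-0.0183 -0.0097  0.2457]
[298 178] [352 201]
```

View pics/ab.png

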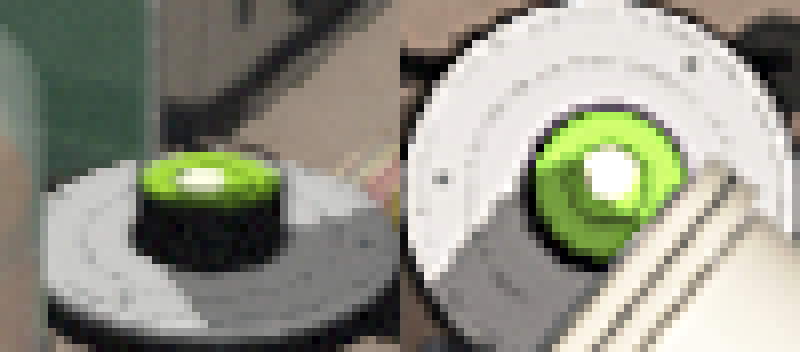

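The scene (left) and top (right) crops both show the vial and bubble. In the top crop the bubble is at (610,175) and the face centre at about (611,183), so the bubble lies slightly to the rear, as expected.

Emit:
{"name": "servo_tool", "arguments": {"rows": [[0,0,-0.1,-0.01,-0.006,0.06,87.8],[0,0,-0.148,-0.018,-0.01,0.15,87.8],[0,0,-0.148,-0.018,-0.01,0.24,87.8],[0,0,-0.148,-0.018,-0.01,0.24,87.8],[0,0,-0.148,-0.018,-0.01,0.24,87.8],[0,0,-0.148,-0.018,-0.01,0.24,87.8]]}}

```text
t: 12.2
ee_pos: [453.4, -369.6, 183.0]
orientation: [-0.08, 3.14, -0.001]
ft_force: [0.5, -0.2, -0.4]
width: 87.9
grasp_force: 0.0
```

Run:
```python
from h import *
o=ctrl.get_obs();print(o["t"],o["ee_pos"],yaw(o),o["qpos"])
go(None,(452.5,-368.7,132,3.19))
S,d=ctrl.get_image("scene")
c,s,m=blob(S,red,(320,175,350,200));print(c,s,ray("scene",c,147))
```

```text
12.2 [ 453.36038759 -369.55761608  183.01546374] -3.090437278370725 [-7.04268576e-01  4.12726133e-01  1.75191343e+00  2.26217036e-05
  9.75670659e-01 -2.32623254e+00]
(452.5, -368.7, 132, 3.19) -> [-0.001  0.001  0.002] [0.0043 0.0047 0.2551]
[335.2020202  187.82828283] [329 183  13  10  99] [ 452.09380353 -365.94935484  147.        ]
```

Emit:
{"name": "servo_tool", "arguments": {"rows": [[0,0,0,0.003,0.004,0.08,87.8],[0,0,0,0.003,0.004,0.16,87.8],[0,0,0,0.003,0.004,0.255,87.8],[0,0,0,0.003,0.004,0.255,87.8],[0,0,0,0.003,0.004,0.255,87.8]]}}

```text
t: 12.88
ee_pos: [452.4, -368.6, 131.1]
orientation: [0.081, -3.14, -0.0]
ft_force: [0.4, -0.7, 0.1]
width: 87.7
grasp_force: 0.0
```

Emit:
{"name": "servo_tool", "arguments": {"rows": [[0,0,0,0,0,0,20],[0,0,0,0,0,0,20],[0,0,0,0,0,0,20],[0,0,0,0,0,0,20],[0,0,0,0,0,0,20],[0,0,0,0,0,0,20],[0,0,0,0,0,0,20],[0,0,0,0,0,0,20]]}}

```text
t: 13.88
ee_pos: [452.8, -370.4, 131.8]
orientation: [-0.082, 3.139, -0.005]
ft_force: [-0.8, -7.0, -0.3]
width: 39.5
grasp_force: 30.0
```

```bash
cat >> h.py <<'E'
def look(N=3,save=None,zf=146):
    out=[]
    for n,bx in(("top",26),("scene",16)):
        D=[];G=[];im=0
        for _ in range(N):
            p,_d=ctrl.get_image(n);im=im+p.astype(float)/N
        p=im.astype(np.uint8);u=proj(n,(577,-370,zf)).astype(int)
        f=8;o=u-14;q=cv2.resize(p[o[1]:o[1]+28,o[0]:o[0]+28],None,fx=f,fy=f,interpolation=cv2.INTER_CUBIC)
        h=cv2.cvtColor(q,cv2.COLOR_RGB2HSV).astype(int)
        g=((h[...,0]>28)&(h[...,0]<70)&(h[...,1]>110)&(h[...,2]>70)).astype(np.uint8)
        cn,_=cv2.findContours(g,0,1);c=max(cn,key=cv2.contourArea);hu=cv2.convexHull(c);e=cv2.fitEllipse(hu)
        inn=np.zeros_like(g);cv2.drawContours(inn,[hu],-1,1,-1);inn=cv2.erode(inn,np.ones((5,5)))
        w=inn*np.clip(150-h[...,1],0,60)*(h[...,2]>110)
        ys,xs=np.mgrid[:g.shape[0],:g.shape[1]];b=np.array([(xs*w).sum(),(ys*w).sum()])/max(w.sum(),1)
        P=lambda a:ray(n,(np.array(a)+.5)/f-.5+o,zf)
        print(n,"vial",P(e[0])[:2].round(1),"axes",np.round(np.array(e[1])/f,1),"bubble",P(b)[:2].round(1),"diff",(P(b)-P(e[0]))[:2].round(1),"area",(w>0).sum()/f/f)
        out.append(q)
    if save: cv2.imwrite(save,cv2.resize(np.hstack(out)[:,:,::-1],None,fx=1.7,fy=1.7))
E
python3 - <<'E'
from h import *
o=ctrl.get_obs();print(o["t"],o["ee_pos"],yaw(o),o["qpos"],o["ft_force"],o["moment"],o["width"])
look(2,"pics/k0.png")
E
```

```text
13.875 [ 452.80097307 -370.44457698  131.76307779] -3.089595815174585 [-7.05125905e-01  4.81929418e-01  1.78359504e+00 -2.23792028e-03
  8.72753894e-01 -2.32648139e+00] [-0.82156811 -7.00167238 -0.34956383] [-1.07938222  0.01400271 -0.03837486] 39.480089865977725
top vial [ 578.2 -371. ] axes [18.4 19.3] bubble [ 581.9 -371.4] diff [ 3.6 -0.4] area 122.140625
scene vial [ 579.2 -372.8] axes [ 7.3 17.8] bubble [ 581.4 -371.3] diff [2.2 1.5] area 28.65625
```

View pics/k0.png

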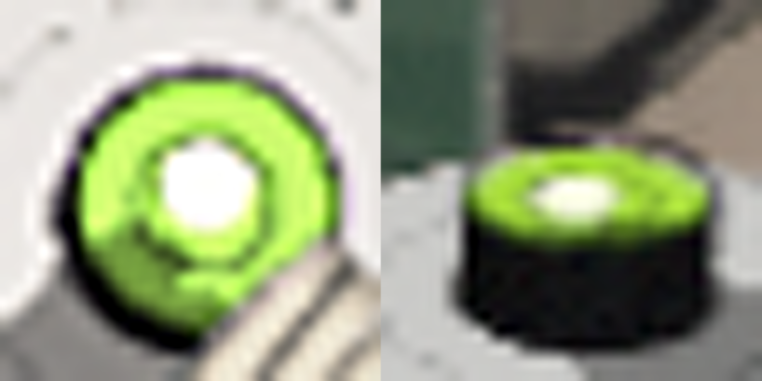

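The top view (left half) shows the bubble at (208,183) against the circle centre at about (205,205). The scene view (right half) is clear too. I'm gripping the knob with a side force of 7 N, so I'll ease that off, push and start turning.

Emit:
{"name": "servo_tool", "arguments": {"rows": [[0,0,0,0,-0.009,0.01,20],[0,0,0,0,-0.009,0.02,20],[0,0,0,0,-0.009,0.02,20],[0,0,0,0,-0.009,0.02,20]]}}

```text
t: 14.58
ee_pos: [451.1, -370.6, 128.7]
orientation: [0.081, -3.138, 0.0]
ft_force: [-10.4, 0.2, 17.5]
width: 39.7
grasp_force: 30.0
```

Run:
```python
from h import *
o=ctrl.get_obs();print(o["t"],o["ee_pos"],yaw(o),o["qpos"][5],o["ft_force"],o["moment"],o["width"])
look(5);o=ctrl.get_obs();print(o["t"],o["ee_pos"],o["ft_force"]);look(4)
```

```text
14.575 [ 451.09278356 -370.56305787  128.73618507] -3.0897400469514795 -2.328742391873577 [-10.41282951   0.22161711  17.53120177] [ 0.17062258  1.4302664  -0.03985238] 39.73693844512714
top vial [ 576.3 -370.7] axes [18.4 19.1] bubble [ 582.  -371.2] diff [ 5.7 -0.6] area 129.3125
scene vial [ 576.  -371.1] axes [ 7.6 17.6] bubble [ 584.4 -370.2] diff [8.4 0.9] area 27.84375
15.075 [ 451.10106675 -370.54769842  128.72607938] [-10.67536038   0.20233129  17.83538288]
top vial [ 576.3 -370.7] axes [18.5 19.1] bubble [ 584.4 -371.2] diff [ 8.1 -0.6] area 130.46875
scene vial [ 576.  -370.9] axes [ 7.6 17.7] bubble [ 586.5 -370.3] diff [10.5  0.6] area 29.34375
```

Emit:
{"name": "servo_tool", "arguments": {"rows": [[0,0,0.1,0.009,0,-0.005,20],[0,0,0.2,0.009,0,-0.005,20],[0,0,0.3,0.009,0,-0.005,20],[0,0,0.4,0.009,0,-0.005,20],[0,0,0.5,0.009,0,-0.005,20],[0,0,0.6,0.009,0,-0.005,20],[0,0,0.7,0.009,0,-0.005,20],[0,0,0.8,0.009,0,-0.005,20],[0,0,0.8,0.009,0,-0.005,20],[0,0,0.8,0.009,0,-0.005,20]]}}

```text
t: 16.73
ee_pos: [452.4, -371.0, 129.5]
orientation: [1.705, 2.634, 0.001]
ft_force: [2.8, 0.3, 5.3]
width: 40.0
grasp_force: 30.0
```

Run:
```python
from h import *
o=ctrl.get_obs();print(o["t"],o["ee_pos"],yaw(o),o["qpos"][5],o["ft_force"],o["moment"],o["width"])
look(8);o=ctrl.get_obs();print(o["t"],o["ee_pos"],o["ft_force"]);look(4,"pics/k1.png")
```

```text
16.725 [ 452.38106825 -371.04710069  129.50429641] 1.9927767533555947 -1.1307387781302232 [2.83539643 0.28522545 5.27251929] [ 0.14462357 -0.72257983 -0.0281118 ] 39.9821836777187
top vial [ 578.9 -370.4] axes [17.8 19.4] bubble [ 582.7 -371.3] diff [ 3.8 -0.9] area 129.046875
scene vial [ 578.6 -372.6] axes [ 7.2 17.6] bubble [ 581.9 -371.1] diff [3.3 1.5] area 27.875
17.525 [ 452.37248105 -371.0220504   129.47766252] [ 3.18555098 -0.13910785  5.79678991]
top vial [ 579.  -370.3] axes [17.7 19.4] bubble [ 581.9 -371.4] diff [ 3. -1.] area 130.578125
scene vial [ 578.5 -372.6] axes [ 7.3 17.6] bubble [ 581.3 -371.1] diff [2.8 1.6] area 28.296875
```

View pics/k1.png

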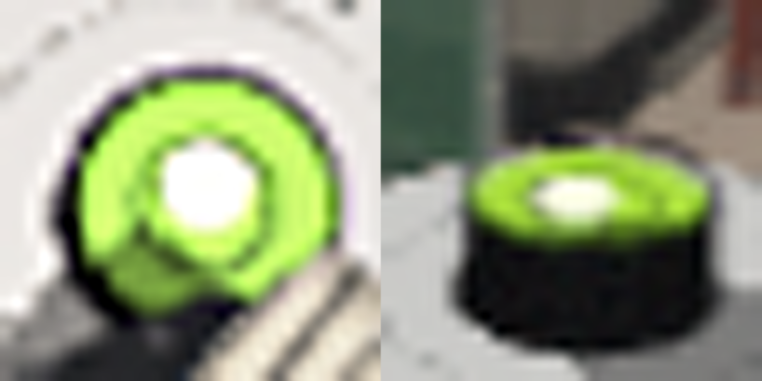

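The top view (left half) shows the bubble at (207,183), about 3–4 mm to the rear of the circle's centre at about (208,200). I'll push a little more and turn about 1.1 rad further.

Emit:
{"name": "servo_tool", "arguments": {"rows": [[0,0,0.1,-0.001,0.002,0.002,20],[0,0,0.2,-0.002,0.004,0.004,20],[0,0,0.3,-0.003,0.006,0.004,20],[0,0,0.4,-0.003,0.006,0.004,20],[0,0,0.5,-0.003,0.006,0.004,20],[0,0,0.6,-0.003,0.006,0.004,20],[0,0,0.73,-0.003,0.006,0.004,20],[0,0,0.73,-0.003,0.006,0.004,20],[0,0,0.73,-0.003,0.006,0.004,20]]}}

```text
t: 19.05
ee_pos: [452.8, -371.0, 128.9]
orientation: [2.828, 1.363, 0.002]
ft_force: [-1.9, -0.8, 9.8]
width: 39.6
grasp_force: 30.0
```

```bash
cat >> h.py <<'E'
def face(n,p,zf=146,rb=None):
    "green face centre from rim edge points, robust circle of ~fixed radius in world"
    from scipy.optimize import least_squares
    u=proj(n,(577,-370,zf)).astype(int);f=8;o=u-16;q=cv2.resize(p[o[1]:o[1]+32,o[0]:o[0]+32],None,fx=f,fy=f,interpolation=cv2.INTER_CUBIC)
    h=cv2.cvtColor(q,cv2.COLOR_RGB2HSV).astype(int);g=((h[...,0]>28)&(h[...,0]<70)&(h[...,1]>110)&(h[...,2]>70)).astype(np.uint8)
    cn,_=cv2.findContours(g,0,1);c=cv2.convexHull(max(cn,key=cv2.contourArea))[:,0]
    X=np.array([ray(n,(a+.5)/f-.5+o,zf)[:2] for a in c])
    r=least_squares(lambda v:np.hypot(*(X-v[:2]).T)-v[2],[577,-370,27],loss="soft_l1",f_scale=.3)
    return r.x
E
python3 - <<'E'
from h import *
o=ctrl.get_obs();print(o["t"],o["ee_pos"],yaw(o),o["qpos"][5],o["ft_force"],o["moment"],o["width"])
look(10);o=ctrl.get_obs();print(o["t"],o["ee_pos"],o["ft_force"]);look(4,"pics/k2.png")
for n in("top","scene"): print(n,face(n,ctrl.get_image(n)[0]),"initial, unpushed",end=" ")
T=cv2.imread("pics/t2.png")
E
```

```text
19.05 [ 452.76096163 -371.04823638  128.88414547] 0.8980355854160924 -0.034288192736239204 [-1.89172028 -0.8129491   9.82391516] [ 0.05561206  0.14062702 -0.07762397] 39.565856370658224
top vial [ 579. -371.] axes [18.5 19.2] bubble [ 580.2 -371.2] diff [ 1.2 -0.2] area 126.96875
scene vial [ 579.7 -373. ] axes [ 7.4 17.9] bubble [ 578.8 -371.6] diff [-1.   1.4] area 28.3125
20.05 [ 452.74470464 -371.02117599  128.88853745] [-1.30245439  0.13214184 10.11194431]
top vial [ 579. -371.] axes [18.5 19.2] bubble [ 579.6 -371.2] diff [ 0.6 -0.3] area 128.578125
scene vial [ 579.7 -373. ] axes [ 7.4 17.8] bubble [ 578.6 -371.6] diff [-1.2  1.4] area 28.15625
top [ 578.94257118 -370.98536424   28.02050905] initial, unpushed scene [ 579.71139192 -373.50787638   27.03624326] initial, unpushed
```

View pics/k2.png

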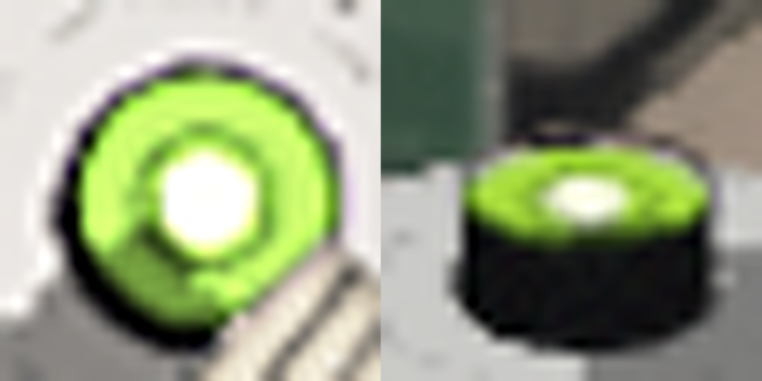

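The bubble is centred in both views: top at (208,202) against the circle centre at about (207,203). The push is a steady 10 N with near-zero side force and a firm grip.

```bash
python3 -c "
from workcell import ctrl
print(ctrl.close_job())"
```

```text
the job is handed in; nothing more can be done
None
```

The level is seated in the ring, and the arm is holding the knob pushed down at about 10 N with the bubble about 1 mm from centre by my camera measurement. The job is handed in, but it returned no verdict.

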